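# Hang the spare core plug on the empty turret hook

### The arm

A 7-joint arm with a two-finger parallel gripper is mounted at the origin on the work surface. World frame = base frame: x ahead of the robot, y to its left, z up, the work surface at z = 0. Lengths are in m, angles in degrees, forces in N, time in s.
With the tool pointing down it reaches from about 0.425 to 0.95 m from the base axis. Payload 4.7 kg.
Tool frame: the origin (TCP) lies midway between the tips of the shut fingers; the grasp point (between the pads) lies 19 mm behind it; z points along the fingers, y is the line along which they close (so a half turn about z gives the same grasp; the last joint's range is limited). The gripper opens to 87 mm and grips with 3 to 60 N. Pads are 19 mm wide; open, the fingers measure 117 mm over their backs; the gripper's body (75 mm by 190 mm) begins 51 mm behind the grasp point.
Start: joints at [-70.468, 26.849, -2.785, 87.806, 1.381, 65.374, -4.715], TCP at [0.244, 0.629, 0.223] pointing down, gripper open.
Joint ranges: [-148.3, 148.3], [-19.14, 114.17], [-79.39, 73.82], [5.75, 140.21], [-59.74, 239.74], [12.07, 113.84], [-152.46, 152.46]. Speed limits (degrees/s): [147.25, 147.25, 180, 180, 180, 180, 180].

### API

Orientations are given as [roll, pitch, yaw] about the fixed x, y, z axes, in that order (R = Rz(yaw) Ry(pitch) Rx(roll)).
In Python, from bench import r, snapshot, camera_info, ticket gives the robot as it stands.
- The arm moves only by the tool arm_command, never from a script. Its argument "commands" is text: rows parted by semicolons, each of 7 numbers parted by spaces: the finger opening in mm, from 0 to 87, then the shift along the tool's x, y, z in mm, then the turn, a rotation vector about the tool's x, y, z in rad. In form: fingers tx ty tz rx ry rz; .... A call has 1 to 12 rows; each row is the pose to reach, as a shift and turn from the pose commanded when the call began, along the tool's axes at that moment; what a row does not reach only later rows make up. A row lasts 1/8 s, in which the tool goes at most 62.5 mm and 10.7 degrees, less where a joint would pass 70% of its speed; a pose out of reach is approached as far as the arm can. A call with a gripper value outside its range is refused whole. The fingers move at their own pace and stop on an object; "squeeze" is the grip in N (left out, the last holds). Time passes only in rows, so rows that repeat a pose let the fingers close. It gives the time, the measured TCP pose, the force, the opening and the grip force at its end, in the units of the state.
- r.sense(): the state, without advancing time (a new reading comes with each control period).
- snapshot(name): name is "scene" or "top" or "wrist"; returns (picture, depth): 384x512x3 uint8, red, green, blue; 384x512 float32, m along the optical axis (not along the pixel's ray), 0 where there is no reading.
- camera_info(name): a dict with "vertical_fov" (degrees; the focal length in pixels is half the picture's height over the tangent of half this angle, whatever the lens; pixels are square), "cx", "cy" (the principal point, pixels), "extrinsics" (4x4, takes a point from world to camera coordinates). Camera axes: x right, y down, z forward; pixel columns grow to the right and rows downward; lengths in m; the calibration is good to about 2 mm. A picture is of the moment at which its call begins: read the wrist's pose just before it. camera_info takes no time and is no camera call; for the wrist camera it gives the pose at the moment of the call.
- ticket.close_job(): hands the job in; it is judged then, once.
The state is a dict: "time_s": time; "q": joint angles; "qvel": joint speeds; "joint_torque": joint torques, N m; "tool_pos": TCP position; "ee_rot": TCP orientation; "ft_force": force on the tool from outside, world axes, zero at the start; "ft_torque": the same for the moment, N m; "grip_width": opening from 0.0 (shut) to 1.0 (fully open); "grip_force": force on a finger pad.
Only numpy, scipy, OpenCV 4.12 (cv2) and the standard library are available. Lean on these libraries where they do the work, as an engineer would, in place of code of your own. Each camera call takes 0.05 s, during which the arm holds its last target. There are 200 camera calls.

### The job

Crank the turret of the plug rack until its empty hook stands in the middle of the gap in the clear hood. Only then pick up the loose core plug and hang it on that hook, feeling gently for the hook, which is clamped anywhere along its slotted spoke, and never forcing the plug down. Leave the plug upright and fully down on the hook's collar, the hook still in the gap, and do not disturb the label roll, press pad or steel collar.

Things in the scene. Friction and masses are not known exactly. Their poses are not given: they have to be found in the camera images.
- rack: Fixed turret rack: square aluminium base plate 320 x 320 x 12 mm; above it a clear flat hood on four corner posts, hood underside 128 mm, top 133 mm above the table (post caps 139 mm). Origin: on the table under the turret's upright axis, at the plate's middle; z up; -x points to the rack's front, towards the robot, where the hood has its gap (gap).
- gap (a point): Middle of the gap in the hood's front, at the hood's top: 120 mm from the turret axis along the rack's -x. The gap is 200 mm wide and runs from the hood's front edge (160 mm from the axis) back to 55 mm from the axis. Only through it can a plug be lowered onto a hook.
- turret (a joint): Turret angle, rad, counter-clockwise positive from above; 0, and just as well 6.283, = empty hook in the middle of the gap. Stops at -0.35 and 6.63. At angle a the empty spoke points along (-cos a, -sin a) in the rack's x, y. Bearing drag 0.35 Nm (8 N at the crank); it stays where left. Of four spokes 90 degrees apart, three carry plugs locked on (tops 120 mm above the table).
- crank (a point): Centre of the top of the crank's black upright grip, 193 mm above the table: 24 mm in diameter, 38 mm tall, spinning freely on its pin, so it can be held and led round without turning the wrist. 42 mm from the turret axis, exactly opposite the empty spoke, on a white disc 110 mm in diameter, top 153 mm above the table (above the hood). Leading it round turns the turret.
- spoke (a point): Middle of the slot in the empty spoke: 120 mm from the turret axis, 45 mm above the table (the height of the hook's collar top); axes turn with the turret, -x outwards, z up. NOT the hook itself: the hook is clamped anywhere from 12 mm nearer to 12 mm farther from the axis, differently each time, always on the spoke's centre line: find it by feel or by eye.
- hook (a joint): How far (m) the sprung hook is pressed down: 0 up, 0.012 at its stop. Yields at about 3 N, then 1 mm per N; rigid beyond the stop (15 N). Over 25 N of plug on rack is forcing. Hook: upright steel pin 12 mm in diameter, tip 28.5 mm above its collar (73.5 mm above the table), 1.5 mm chamfer; collar 30 mm in diameter, top 45 mm above the table, where the plug comes to rest.
- plug: The loose core plug, upright on the table left or right of the rack: aluminium sleeve 36 mm in diameter, 35 mm tall, with a 14.4 mm bore open below, 35 mm deep; white flange 56 mm in diameter, 5 mm thick, its top at 40 mm; black knob 26 mm in diameter, 35 mm tall, its top at 75 mm. Origin: centre of the sleeve's underside; z up. About 0.22 kg.
- label_roll: Bystander: roll of blank labels, upright paper ring 80 mm in diameter, 38 mm tall, on the table; origin under its centre.
- block: Bystander: square press pad of aluminium and white plastic, 70 x 70 x 32 mm, on the table; origin under its centre.
- collar: Bystander: steel shaft collar, 44 mm in diameter, 14 mm tall, on the table; origin under its centre.
Not all that is in view belongs to the job. Leave any purple or yellow look-alike of the plug alone.

How it is judged (in metres and radians):
On the way, in this order (a step that is already met when the one before it is completed fails the run):
1. The empty hook is turned to the middle of the gap (within 0.2 rad), the plug still on the table ((value of joint turret between -0.2 and 0.2 rad or value of joint turret between 6.083 and 6.483 rad) and height (world z) of plug below 0.01 m), for 0.2 s.
2. The plug is lifted, the hook staying in the gap ((value of joint turret between -0.2 and 0.2 rad or value of joint turret between 6.083 and 6.483 rad) and height (world z) of plug above 0.03 m and horizontal distance between plug and spoke above 0.03 m), for 0.1 s.
3. The plug is down on the hook's collar ((value of joint turret between -0.2 and 0.2 rad or value of joint turret between 6.083 and 6.483 rad) and horizontal distance between plug and spoke below 0.017 m and z of plug in the frame of spoke between -0.008 and 0.004 m and angle between plug's own z axis and vertical below 0.1 rad), for 0.2 s.
At the end, for the whole second after the job is handed in: The empty hook stands in the gap (turret within 0.2 rad of 0 or 6.283) and the plug hangs on it fully down: its underside no more than 4 mm above (or 8 mm below) the collar's nominal height, within 17 mm of the slot's middle in plan, upright within 0.1 rad; plug and turret at rest (all of step 3 and linear speed of plug below 0.02 m/s and velocity of joint turret between -0.05 and 0.05 rad/s); the robot touches nothing.
It fails at once if The plug is pressed on the rack with more than 25 N (contact force between plug and rack above 25 N).
It fails at once if The label roll is moved more than 20 mm (distance of label_roll from where it was at the start of the episode above 0.02 m).
It fails at once if The press pad is moved more than 20 mm (distance of block from where it was at the start of the episode above 0.02 m).
It fails at once if The steel collar is moved more than 20 mm (distance of collar from where it was at the start of the episode above 0.02 m).
It also fails if it takes over 72 s, if anything falls off the work surface, if the arm or the gripper's body presses on something with over 40 N, if the wrist force passes 120 N, or if a joint passes its speed limit or range.

## Working session

There is one attempt and no reset: what is moved stays moved. The work goes in short steps, Python scripts to look and compute and a tool call to move; the robot and the scene stay as the last step left them, time stands still between calls to the robot, and variables do not carry over. Pictures are saved under pics/ and viewed, at most 10 in all, crops included, and the job is handed in when it is done.

Besides the shell and the picture viewer there is one more tool, called after "Call:" as name(argument=value, ...) on one line, values as JSON. arm_command: Moves the arm, as the interface text tells. Its arguments: {"type":"object","properties":{"commands":{"type":"string"},"squeeze":{"type":"number"}},"required":["commands"]}

```bash
mkdir -p pics; ls; cat > h.py <<'E'
import numpy as np, cv2
from bench import r, snapshot, camera_info, ticket
def K(n):
    c=camera_info(n); f=192/np.tan(np.radians(c["vertical_fov"])/2); return f,c["cx"],c["cy"],np.array(c["extrinsics"])
def ray(n,u,v,z,k=None):
    f,cx,cy,E=k or K(n); R,t=E[:3,:3],E[:3,3]; o=-R.T@t
    d=R.T@np.array([(u-cx)/f,(v-cy)/f,1]); return o+d*(z-o[2])/d[2]
def cloud(dep,k):
    f,cx,cy,E=k; v,u=np.mgrid[:384,:512]; p=np.stack([(u-cx)/f*dep,(v-cy)/f*dep,dep],-1)
    return (p-E[:3,3])@E[:3,:3]
E
python3 - <<'E'
from h import *
s=r.sense(); print({k:np.round(v,3) for k,v in s.items()})
ims=[]
for n in("scene","top"):
    k=K(n); im,d=snapshot(n); np.savez(f"{n}.npz",im=im,d=d); print(n,k[0],k[1:3],np.round(k[3],3).tolist())
    cv2.imwrite(f"pics/{n}.png",cv2.resize(im[:,:,::-1],(800,600),interpolation=cv2.INTER_CUBIC))
E
```

```text
pics
{'time_s': np.float64(0.0), 'q': array([-70.468,  26.898,  -2.786,  87.876,   1.38 ,  65.374,  -4.714]), 'qvel': array([-0.018, -0.105,  0.047, -0.084,  0.119,  0.009, -0.013]), 'joint_torque': array([ 0.0000e+00, -5.0798e+01, -8.1000e-02, -2.3616e+01, -6.1000e-02,
        3.8000e-02,  0.0000e+00]), 'tool_pos': array([0.244, 0.629, 0.221]), 'ee_rot': array([-1.79886e+02,  3.00000e-03,  1.58817e+02]), 'ft_force': array([-0.678,  0.396,  0.075]), 'ft_torque': array([ 0.074, -0.004, -0.051]), 'grip_force': np.float64(0.0), 'grip_width': np.float64(1.0)}
scene 382.3871810665929 (249.08406515854378, 191.00439894786922) [[0.567, 0.823, -0.004, -0.26], [0.552, -0.384, -0.74, -0.183], [-0.611, 0.418, -0.673, 1.416], [0.0, 0.0, 0.0, 1.0]]
top 413.30131340059535 (257.22122864513966, 196.23393372174368) [[-0.012, -1.0, -0.0, -0.035], [-0.995, 0.012, -0.101, 0.508], [0.101, -0.001, -0.995, 1.333], [0.0, 0.0, 0.0, 1.0]]
```

View pics/scene.png

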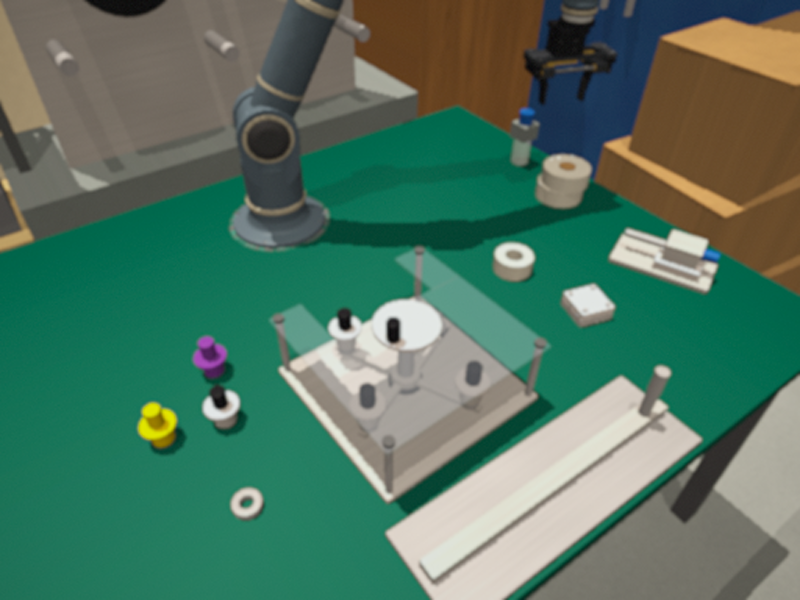

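View pics/top.png

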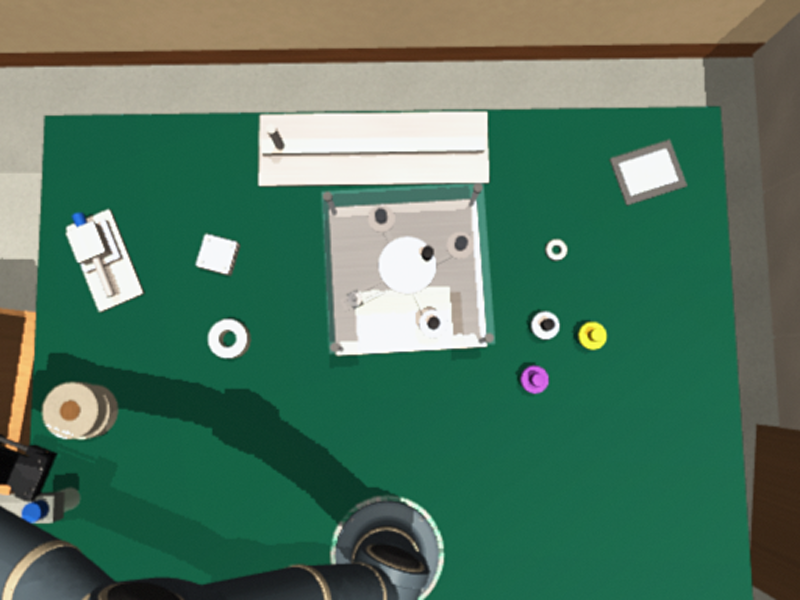

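The loose plug has a black knob on a white flange. It is at top (545,323) and scene (222,405). Look-alikes are yellow at top (592,335), purple at top (535,378), and three locked plugs under the hood at top (381,215), (460,243) and (432,322). The crank is at top (428,254), and the empty spoke points to (352,298).

```bash
python3 - <<'E'
from h import *
z=np.load("top.npz"); im=z["im"]; d=z["d"]; k=K("top"); s=.64
hsv=cv2.cvtColor(im,cv2.COLOR_RGB2HSV); g=hsv[...,2]
def blob(mask,u,v,rad):
    m=mask.astype(np.uint8); yy,xx=np.mgrid[:384,:512]; m[(xx-u*s)**2+(yy-v*s)**2>(rad*s)**2]=0
    n,l,st,c=cv2.connectedComponentsWithStats(m); i=1+np.argmax(st[1:,4]); return c[i],st[i,4]
dark=g<70; white=(hsv[...,1]<50)&(g>190)
C=cloud(d,k)
for nm,m,u,v,rad,h in [("crank",dark,428,252,14,.193),("knob",dark,547,324,12,.075),("flange",white|dark,545,324,22,.04),("disc",(hsv[...,1]<20)&(g>215),407,265,34,.153),("roll",white,228,338,30,.038),("pad",white,218,254,30,.032),("collar",white,556,250,15,.014)]:
    c,a=blob(m,u,v,rad); p=ray("top",*c,h,k); print(nm,np.round(c,1),a,np.round(p,4),"depthz",C[int(c[1]),int(c[0])].round(3))
# post caps: points near z .139 and at corners
P=C.reshape(-1,3)
for u,v in[(328,198),(477,192),(337,348),(488,340)]:
    w=C[int(v*s)-9:int(v*s)+10,int(u*s)-9:int(u*s)+10].reshape(-1,3); q=w[(w[:,2]>.1335)&(w[:,2]<.15)]; print(len(q),np.round(q.mean(0),4) if len(q) else "")
q=P[(abs(P[:,2]-.153)<.005)&(abs(P[:,1])<.3)&(P[:,0]>.3)&(P[:,0]<.9)]; print("disc",len(q),q.mean(0).round(4),cv2.minEnclosingCircle(q[:,:2].astype(np.float32)))
q=P[(P[:,2]>.18)&(P[:,2]<.2)&(abs(P[:,1]+.1)<.15)&(P[:,0]>.5)&(P[:,0]<.9)]; print("crank",len(q),q.mean(0).round(4))
cv2.imwrite("pics/crop.png",np.hstack([cv2.resize(im[110:240,200:330,::-1],(400,400),interpolation=2),cv2.resize(im[185:250,315:380,::-1],(400,400),interpolation=2)]))
E
```

```text
crank [273.  161.7] 44 [ 0.5904 -0.0875  0.193 ] depthz [ 0.592 -0.085  0.195]
knob [349.8 207.4] 42 [ 0.4632 -0.3326  0.075 ] depthz [ 0.464 -0.33   0.076]
flange [347.4 207.3] 248 [ 0.4659 -0.3329  0.04  ] depthz [ 0.465 -0.326  0.066]
disc [259.6 171.7] 1104 [ 0.5679 -0.0487  0.153 ] depthz [ 0.569 -0.047  0.157]
roll [145.1 216.4] 372 [0.4444 0.3234 0.038 ] depthz [ 0.448  0.335 -0.001]
pad [138.  162.2] 446 [0.6241 0.3511 0.032 ] depthz [0.624 0.35  0.035]
collar [356.  159.5] 95 [ 0.6279 -0.3727  0.014 ] depthz [ 0.632 -0.376 -0.   ]
76 [0.7072 0.0981 0.1369]
105 [ 0.7183 -0.1846  0.1362]
74 [0.4262 0.0814 0.1367]
94 [ 0.4398 -0.1985  0.136 ]
disc 934 [ 0.5731 -0.0492  0.1528] ((0.5747765898704529, -0.05140005424618721), 0.05497699975967407)
crank 55 [ 0.592  -0.0894  0.1919]
```

View pics/crop.png

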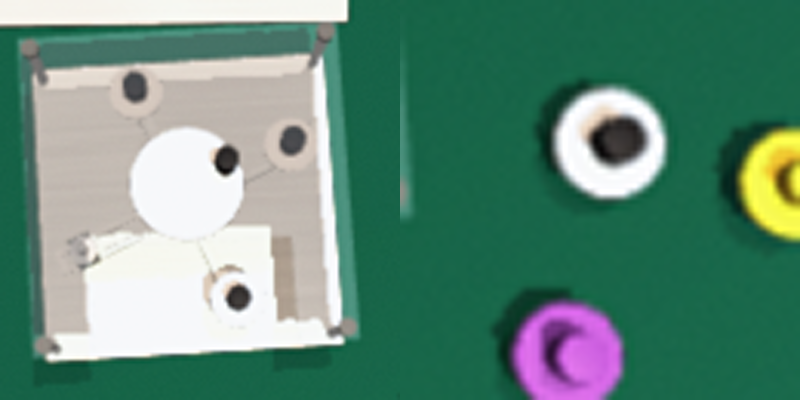

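The crop confirms the white and black plug. Rack centre is about (0.5735,-0.0505) with yaw about 2.8°. The crank is at (0.5915,-0.0885), radius 42 mm as specified, so the turret is at about 292.5° and has to turn 67.5° counter-clockwise. I'll move above the crank now and line the finger closing axis up with rack y.

Call:
arm_command(commands="60 -20 -20 -5 0 0 0; 60 -60 -56 -10 0 0 -0.05; 60 -105 -98 -15 0 0 -0.1; 60 -150 -140 -15 0 0 -0.15; 60 -195 -182 -15 0 0 -0.2; 60 -240 -224 -15 0 0 -0.25; 60 -285 -266 -15 0 0 -0.3; 60 -330 -308 -15 0 0 -0.35; 60 -375 -350 -15 0 0 -0.4; 60 -420 -392 -15 0 0 -0.419; 60 -465 -434 -15 0 0 -0.419; 60 -510 -476 -15 0 0 -0.419")

```text
time_s: 1.6
tool_pos: [0.5478, -0.0005, 0.2374]
ee_rot: [180.0, -0.0, -177.2]
ft_force: [1.0, -0.4, -0.1]
grip_width: 0.69
grip_force: 0.0
```

```bash
cat >> h.py <<'E'
def to(x,y,z,yaw=182.8):
    s=r.sense(); p=np.array(s["tool_pos"]); e=s["ee_rot"]
    from scipy.spatial.transform import Rotation as Ro
    R=Ro.from_euler("xyz",e,degrees=True); G=Ro.from_euler("xyz",[180,0,yaw],degrees=True)
    print("t",round(float(s["time_s"]),2),"pos",p.round(4),"rot",np.round(e,2),"f",np.round(s["ft_force"],2),"gw",round(float(s["grip_width"])*87,1),"gf",round(float(s["grip_force"]),1))
    print("shift mm",(R.inv().apply(np.array([x,y,z])-p)*1000).round(1),"turn",(R.inv()*G).as_rotvec().round(4))
E
python3 -c "
from h import *
to(.5915,-.0885,.235)"
```

```text
t 1.6 pos [ 5.478e-01 -5.000e-04  2.374e-01] rot [ 1.7998e+02 -1.0000e-02 -1.7717e+02] f [ 0.96 -0.35 -0.08] gw 60.0 gf 0.0
shift mm [-39.3 -90.1   2.3] turn [ 0.0003 -0.0001  0.0006]
```

Call:
arm_command(commands="60 -20 -45 0 0 0 0; 60 -39 -90 2 0 0 0; 60 -39 -90 2 0 0 0; 60 -39 -90 30 0 0 0; 60 -39 -90 60 0 0 0; 60 -39 -90 76 0 0 0; 60 -39 -90 76 0 0 0; 15 -39 -90 76 0 0 0; 15 -39 -90 76 0 0 0; 15 -39 -90 76 0 0 0; 15 -39 -90 76 0 0 0; 15 -39 -90 76 0 0 0", squeeze=15)

```text
time_s: 3.1
tool_pos: [0.5909, -0.0869, 0.1618]
ee_rot: [-180.0, 0.0, -177.2]
ft_force: [-0.6, -0.7, 1.1]
grip_width: 0.267
grip_force: 15.0
```

```bash
python3 - <<'E'
from h import *
to(.6155,-.0484,.160)
c=np.array([.5735,-.0505]); p=np.array(r.sense()["tool_pos"])[:2]; v=p-c; print(np.hypot(*v)*1e3,np.degrees(np.arctan2(v[1],v[0]))-2.8)
a0=np.arctan2(v[1],v[0])
for a in np.linspace(a0,np.radians(2.8),11):
    w=c+.042*np.array([np.cos(a),np.sin(a)])-p; y=np.radians(2.8); print(np.round([-(w[0]*np.cos(y)+w[1]*np.sin(y))*1e3,(-w[0]*np.sin(y)+w[1]*np.cos(y))*1e3]))
E
```

```text
t 3.1 pos [ 0.5909 -0.0869  0.1618] rot [-1.7999e+02  3.0000e-02 -1.7719e+02] f [-0.65 -0.73  1.12] gw 23.3 gf 15.0
shift mm [-26.4  37.3   1.8] turn [-0.0001  0.0004  0.0002]
40.36813380494275 -67.2010176352704
[-1. -2.]
[-5.  1.]
[-9.  3.]
[-13.   6.]
[-16.  10.]
[-19.  14.]
[-22.  18.]
[-24.  23.]
[-25.  27.]
[-26.  32.]
[-26.  37.]
```

Call:
arm_command(commands="15 -4 1 0 0 0 0; 15 -8 3 0 0 0 0; 15 -12 6 0 0 0 0; 15 -15 9 0 0 0 0; 15 -18 12 0 0 0 0; 15 -20 16 0 0 0 0; 15 -22 20 0 0 0 0; 15 -24 24 0 0 0 0; 15 -25 28 0 0 0 0; 15 -26 33 0 0 0 0; 15 -26 37 0 0 0 0; 15 -26 37 0 0 0 0")

```text
time_s: 4.6
tool_pos: [0.6149, -0.0525, 0.1618]
ee_rot: [-179.7, 0.0, -177.3]
ft_force: [0.4, -6.4, 1.4]
grip_width: 0.269
grip_force: 15.0
```

```bash
python3 - <<'E'
from h import *
to(.6155,-.0484,.160)
E
```

```text
t 4.6 pos [ 0.6149 -0.0525  0.1618] rot [-1.7973e+02  1.0000e-02 -1.7733e+02] f [ 0.35 -6.4   1.39] gw 23.4 gf 15.0
shift mm [-0.8  4.1  1.8] turn [-0.0047  0.0001 -0.0024]
```

Call:
arm_command(commands="15 0 2 0 0 0 0; 15 0 4 0 0 0 0; 15 0 5 0 0 0 0; 15 0 5 0 0 0 0; 60 0 5 0 0 0 0; 60 0 5 0 0 0 0; 60 0 5 0 0 0 0; 60 0 5 -20 0 0 0; 60 0 5 -60 0 0 0; 60 45 5 -100 0 0 0; 60 100 5 -120 0 0 0; 60 100 5 -120 0 0 0")

```text
time_s: 6.1
tool_pos: [0.5128, -0.0484, 0.2836]
ee_rot: [179.9, 0.2, -177.2]
ft_force: [1.0, -0.2, -0.2]
grip_width: 0.689
grip_force: 0.0
```

```bash
python3 - <<'E'
from h import *
to(.46,-.055,.28)
for n in("wrist","top"):
    k=K(n); im,d=snapshot(n); np.savez(n+"2.npz",im=im,d=d,E=k[3]); C=cloud(d,k); P=C.reshape(-1,3)
    print(n,np.round(k[3],3).tolist(),k[0])
    for nm,lo,hi in [("crank",.182,.2),("disc",.149,.158)]:
        q=P[(P[:,2]>lo)&(P[:,2]<hi)&(np.hypot(P[:,0]-.5735,P[:,1]+.0505)<.065)]
        if len(q)>5: print(nm,len(q),q.mean(0).round(4),cv2.minEnclosingCircle(q[:,:2].astype(np.float32)))
    cv2.imwrite(f"pics/{n}2.png",im[:,:,::-1])
E
```

```text
t 6.1 pos [ 0.5128 -0.0484  0.2836] rot [ 1.7990e+02  1.7000e-01 -1.7718e+02] f [ 0.98 -0.21 -0.23] gw 59.9 gf 0.0
shift mm [53.  -4.   3.5] turn [0.0018 0.003  0.0003]
wrist [[-0.049, 0.999, 0.003, 0.072], [0.957, 0.046, 0.287, -0.541], [0.286, 0.017, -0.958, 0.302], [0.0, 0.0, 0.0, 1.0]] 325.1158893763893
crank 436 [ 0.6184 -0.0481  0.1918] ((0.6186050176620483, -0.048362329602241516), 0.012203283607959747)
disc 6972 [ 0.5643 -0.0482  0.1521] ((0.5763601064682007, -0.048583440482616425), 0.054971057921648026)
top [[-0.012, -1.0, -0.0, -0.035], [-0.995, 0.012, -0.101, 0.508], [0.101, -0.001, -0.995, 1.333], [0.0, 0.0, 0.0, 1.0]] 413.30131340059535
```

View pics/wrist2.png

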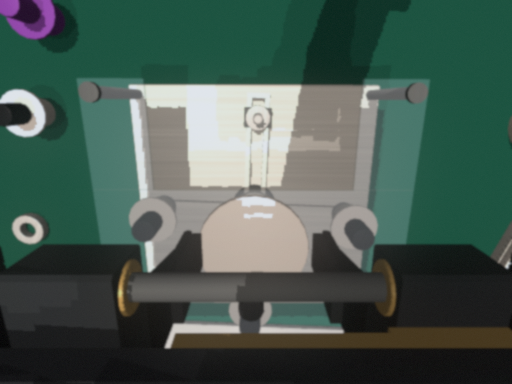

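The wrist view shows the empty hook at (258,118), in the middle of the gap, and the crank lies about straight behind the disc. Next I locate the hook.

```bash
python3 - <<'E'
from h import *
z=np.load("wrist2.npz"); im,d,E=z["im"],z["d"],z["E"]; f,cx,cy,_=K("wrist"); k=(f,cx,cy,E)
C=cloud(d,k)
w=C[85:150,225:295].reshape(-1,3)
for lo,hi in[(.066,.08),(.040,.05)]:
    q=w[(w[:,2]>lo)&(w[:,2]<hi)]; 
    if len(q)>3: print(lo,len(q),np.median(q,0).round(4),cv2.minEnclosingCircle(q[:,:2].astype(np.float32)))
for v in range(100,136,2): print(v,(C[v,246:272:2,2]*1000).astype(int))
for uv in[(258,118)]: print(ray("",*uv,.0735,k).round(4),ray("",*uv,.045,k).round(4))
cv2.imwrite("pics/hook.png",cv2.resize(im[85:150,220:300,::-1],(800,650))[:600])
E
```

```text
0.066 91 [ 0.4559 -0.0495  0.0724] ((0.4608582854270935, -0.048397246748209), 0.0024014993105083704)
0.04 389 [ 0.4548 -0.0491  0.0441] ((0.4560298025608063, -0.0494328998029232), 0.014809700660407543)
100 [11 28 29 10 11 11 12 12 12  9 28 30 10]
102 [11 28 28 10 11 12 11 10 12 11 29 29 10]
104 [11 28 29 12 11 10 10 11 11 11 30 29 11]
106 [10 29 29 40 43 43 44 44 43  9 29 29 10]
108 [37 34 43 44 43 44 42 44 44 44 35 34 34]
110 [35 44 44 44 44 44 43 44 44 43 43 35 35]
112 [35 43 44 44 44 42 45 42 44 44 44 45 34]
114 [44 43 44 44 44 71 70 65 43 44 44 44 37]
116 [43 43 45 42 71 72 72 73 66 45 45 44 34]
118 [44 44 43 42 72 71 71 72 71 43 46 44 35]
120 [44 43 43 44 72 72 73 72 71 43 42 43 35]
122 [34 44 45 43 71 72 71 73 44 45 43 45 34]
124 [35 43 44 42 45 73 70 44 42 43 45 35 36]
126 [36 34 43 43 44 44 44 44 44 45 44 34 36]
128 [29 29 28 45 43 42 45 44 44 29 28 28 11]
130 [28 29 29 11 11 44 44 11 11 28 28 11 11]
132 [28 27 28 10 11 11 10 10 11 28 29 11 11]
134 [ 28  27  30 444  11  11  12  11   9  28  28  12  10]
[ 0.4549 -0.0487  0.0735] [ 0.4564 -0.0484  0.045 ]
```

View pics/hook.png

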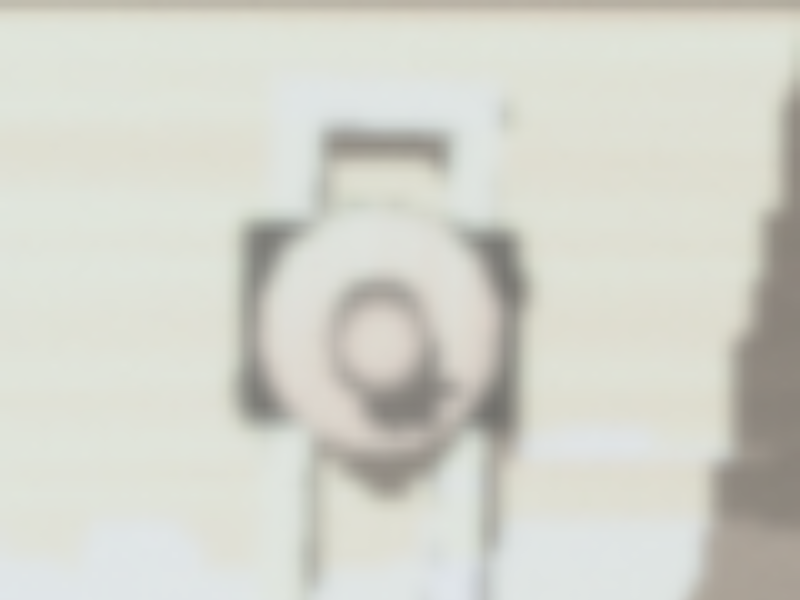

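Call:
arm_command(commands="50 3 -20 0 0 0 0; 50 8 -60 0 0 0 0; 50 15 -110 0 0 0 0; 50 20 -160 0 0 0 0; 50 28 -210 20 0 0 0; 50 34 -255 40 0 0 0; 50 37 -278 55 0 0 0; 50 37 -283 60 0 0 0; 50 37 -283 60 0 0 0; 50 37 -283 60 0 0 0")

```text
time_s: 7.45
tool_pos: [0.493, -0.3315, 0.2218]
ee_rot: [180.0, 0.0, -177.0]
ft_force: [0.4, -0.9, 0.2]
grip_width: 0.573
grip_force: 0.0
```

```bash
python3 - <<'E'
from h import *
k=K("wrist"); im,d=snapshot("wrist"); C=cloud(d,k); P=C.reshape(-1,3)
ok=np.hypot(P[:,0]-.466,P[:,1]+.333)<.045
for nm,lo,hi in[("knob",.071,.079),("flange",.036,.044)]:
    q=P[ok&(P[:,2]>lo)&(P[:,2]<hi)]; print(nm,len(q),q.mean(0).round(4),cv2.minEnclosingCircle(q[:,:2].astype(np.float32)))
    x,y=q[:,0],q[:,1]; print(np.percentile(x,[1,99]).round(4),np.percentile(y,[1,99]).round(4))
to(.465,-.333,.046)
cv2.imwrite("pics/w3.png",im[:,:,::-1])
E
```

```text
knob 550 [ 0.4646 -0.3345  0.074 ] ((0.4648599624633789, -0.33453962206840515), 0.012853621505200863)
[0.4529 0.4766] [-0.3463 -0.3225]
flange 1526 [ 0.4627 -0.3345  0.0392] ((0.46501657366752625, -0.33449649810791016), 0.02791619673371315)
[0.4385 0.491 ] [-0.3605 -0.3085]
t 7.5 pos [ 0.4928 -0.3316  0.222 ] rot [ 1.7999e+02  7.0000e-02 -1.7704e+02] f [ 0.13 -0.41  0.54] gw 49.9 gf 0.0
shift mm [ 28.1   0.  176. ] turn [0.0002 0.0011 0.0028]
```

View pics/w3.png

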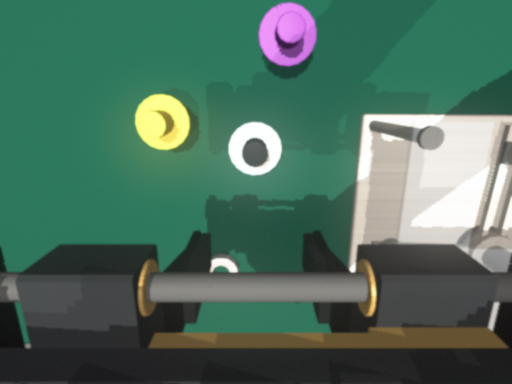

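Call:
arm_command(commands="50 15 0 20 0 0 0; 50 28 -1 50 0 0 0; 50 28 -1 90 0 0 0; 50 28 -1 130 0 0 0; 50 28 -1 160 0 0 0; 50 28 -1 175 0 0 0; 50 28 -1 175 0 0 0; 15 28 -1 175 0 0 0; 15 28 -1 175 0 0 0; 15 28 -1 175 0 0 0; 15 28 -1 175 0 0 0", squeeze=25)

```text
time_s: 8.88
tool_pos: [0.4643, -0.3353, 0.0471]
ee_rot: [-180.0, 0.1, -177.2]
ft_force: [-1.0, 0.5, 2.7]
grip_width: 0.291
grip_force: 25.0
```

```bash
python3 -c "
from h import *
to(.465,-.3345,.046)"
```

```text
t 8.88 pos [ 0.4643 -0.3353  0.0471] rot [-1.7999e+02  5.0000e-02 -1.7718e+02] f [-0.96  0.54  2.67] gw 25.3 gf 25.0
shift mm [-0.8  0.7  1.1] turn [-0.0001  0.0009  0.0004]
```

Call:
arm_command(commands="15 0 0 -15 0 0 0; 15 0 0 -50 0 0 0; 15 0 0 -100 0 0 0; 15 0 0 -150 0 0 0; 15 0 5 -175 0 0 0; 15 -1 40 -175 0 0 0; 15 -2 90 -175 0 0 0; 15 -3 140 -175 0 0 0; 15 -4 190 -175 0 0 0; 15 -5 240 -175 0 0 0; 15 -6 275 -175 0 0 0; 15 -6 284 -175 0 0 0")

```text
time_s: 10.38
tool_pos: [0.4554, -0.0491, 0.2218]
ee_rot: [180.0, -0.0, -176.9]
ft_force: [0.8, -0.4, -2.8]
grip_width: 0.29
grip_force: 25.0
```

```bash
python3 - <<'E'
from h import *
import time
to(.4555,-.049,.130)
k=K("wrist"); im,d=snapshot("wrist"); s=r.sense(); p=np.array(s["tool_pos"]); C=cloud(d,k); P=C.reshape(-1,3); to(.4555,-.049,.130)
b=p[2]-.0471
ok=np.hypot(P[:,0]-p[0],P[:,1]-p[1])<.035
for nm,z in[("flange",b+.04),("knob",b+.075)]:
    q=P[ok&(abs(P[:,2]-z)<.004)]; print(nm,len(q))
    if len(q)>10:
        print(q.mean(0).round(4),cv2.minEnclosingCircle(q[:,:2].astype(np.float32)), (q.min(0)-p).round(4),(q.max(0)-p).round(4))
        A=np.c_[q,np.ones(len(q))]; n=np.linalg.lstsq(np.c_[q[:,:2],np.ones(len(q))],q[:,2],rcond=None)[0]; print("slope",n[:2].round(3))
cv2.imwrite("pics/w4.png",im[:,:,::-1])
E
```

```text
t 10.38 pos [ 0.4554 -0.0491  0.2218] rot [ 1.7996e+02 -1.0000e-02 -1.7695e+02] f [ 0.77 -0.42 -2.75] gw 25.2 gf 25.0
shift mm [-0.2  0.  91.8] turn [ 0.0006 -0.0002  0.0044]
t 10.43 pos [ 0.4554 -0.0494  0.2217] rot [ 1.7996e+02 -1.0000e-02 -1.7701e+02] f [-0.13  0.88 -2.63] gw 25.4 gf 25.0
shift mm [-0.1  0.3 91.7] turn [ 0.0007 -0.0002  0.0034]
flange 2679
[ 0.4405 -0.0494  0.2138] ((0.45491185784339905, -0.04875002056360245), 0.027803540229797363) [-0.0272 -0.027  -0.0111] [ 0.006   0.0283 -0.0031]
slope [0.027 0.006]
knob 1397
[ 0.4481 -0.0491  0.2487] ((0.4446955919265747, -0.04925387725234032), 0.02358347736299038) [-0.0128 -0.0234  0.0239] [-0.      0.0236  0.0319]
slope [-0.05   0.001]
```

View pics/w4.png

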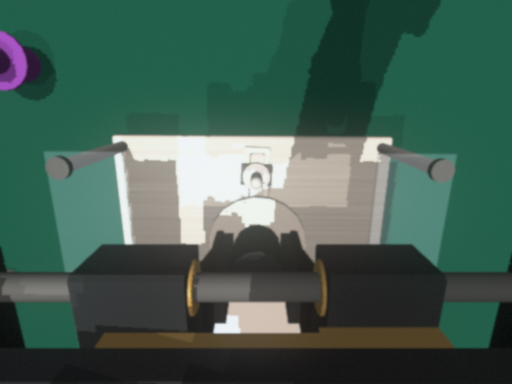

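```bash
python3 - <<'E'
from h import *
k=K("wrist"); im,d=snapshot("wrist"); C=cloud(d,k); to(.4555,-.049,.13)
w=C[140:215,220:295].reshape(-1,3)
for lo,hi in[(.069,.078),(.040,.05)]:
    q=w[(w[:,2]>lo)&(w[:,2]<hi)]; print(lo,len(q),q.mean(0).round(4),cv2.minEnclosingCircle(q[:,:2].astype(np.float32)))
P=C.reshape(-1,3); q=P[(np.hypot(P[:,0]-.4554,P[:,1]+.049)<.035)&(abs(P[:,2]-.2147)<.004)]
# circle fit on the front rim
ang=np.round(np.degrees(np.arctan2(q[:,1]+.049,q[:,0]-.455))/4); rim=np.array([max(q[ang==a],key=lambda p:np.hypot(p[0]-.455,p[1]+.049)) for a in set(ang)])
rim=rim[np.hypot(rim[:,0]-.455,rim[:,1]+.049)>.025]
s=np.linalg.lstsq(np.c_[2*rim[:,:2],np.ones(len(rim))],(rim[:,:2]**2).sum(1),rcond=None)[0]; print("rimfit",len(rim),s[:2],np.sqrt(s[2]+s[0]**2+s[1]**2))
E
```

```text
t 10.47 pos [ 0.4556 -0.0511  0.2217] rot [-179.99   -0.   -177.1 ] f [-0.2  -0.4  -2.36] gw 25.4 gf 25.0
shift mm [ 0.   2.1 91.7] turn [-0.0001 -0.      0.0017]
0.069 112 [ 0.4555 -0.0493  0.0723] ((0.4560511112213135, -0.049320682883262634), 0.006048465147614479)
0.04 431 [ 0.4537 -0.0494  0.0442] ((0.45584362745285034, -0.04910854995250702), 0.01488915178924799)
rimfit 52 [ 0.45578651 -0.0489056 ] 0.027406296805378056
```

Call:
arm_command(commands="15 0 0 20 0 0 0; 15 0 0 50 0 0 0; 15 0 0 75 0 0 0; 15 0 0 88 0 0 0; 15 0 0 90 0 0 0; 15 0 0 90 0 0 0; 15 0 0 90 0 0 0; 15 0 0 90 0 0 0; 15 0 0 90 0 0 0; 15 0 0 90 0 0 0")

```text
time_s: 11.72
tool_pos: [0.4559, -0.0513, 0.1316]
ee_rot: [180.0, 0.0, -177.2]
ft_force: [0.3, -0.6, -2.7]
grip_width: 0.29
grip_force: 25.0
```

```bash
cat > plug.py <<'E'
from h import *
to(.4558,-.0492,.1175)
k=K("wrist"); im,d=snapshot("wrist"); p=np.array(r.sense()["tool_pos"]); C=cloud(d,k); to(.4558,-.0492,.1175)
P=C.reshape(-1,3); q=P[(np.hypot(P[:,0]-p[0],P[:,1]-p[1])<.035)&(abs(P[:,2]-p[2]+.0075)<.004)]
c=p[:2]
ang=np.round(np.degrees(np.arctan2(q[:,1]-c[1],q[:,0]-c[0]))/4); rim=np.array([max(q[ang==a],key=lambda t:np.hypot(*(t[:2]-c))) for a in set(ang)])
rim=rim[np.hypot(*(rim[:,:2]-c).T)>.025]
s=np.linalg.lstsq(np.c_[2*rim[:,:2],np.ones(len(rim))],(rim[:,:2]**2).sum(1),rcond=None)[0]; print("rimfit",len(rim),s[:2],np.sqrt(s[2]+s[0]**2+s[1]**2),cv2.minEnclosingCircle(q[:,:2].astype(np.float32)))
E
python3 plug.py
```

```text
t 11.72 pos [ 0.4559 -0.0513  0.1316] rot [ 1.7999e+02  1.0000e-02 -1.7717e+02] f [ 0.25 -0.57 -2.7 ] gw 25.2 gf 25.0
shift mm [ 0.   2.1 14.1] turn [0.0001 0.0002 0.0005]
t 11.78 pos [ 0.4559 -0.0513  0.1316] rot [ 1.7999e+02  1.0000e-02 -1.7718e+02] f [-0.07  0.22 -3.19] gw 25.6 gf 25.0
shift mm [ 0.   2.1 14.1] turn [0.0001 0.0001 0.0004]
rimfit 52 [ 0.45625662 -0.05080585] 0.027431566304955128 ((0.4557763934135437, -0.050986312329769135), 0.027820546180009842)
```

Call:
arm_command(commands="15 0 1.7 0 0 0 0; 15 0 1.7 0 0 0 0; 15 0 1.7 0 0 0 0; 15 0 1.7 4 0 0 0; 15 0 1.7 8 0 0 0; 15 0 1.7 10 0 0 0; 15 0 1.7 12 0 0 0; 15 0 1.7 13 0 0 0; 15 0 1.7 14 0 0 0; 15 0 1.7 15 0 0 0; 15 0 1.7 15 0 0 0; 15 0 1.7 15 0 0 0")

```text
time_s: 13.28
tool_pos: [0.4559, -0.0496, 0.1166]
ee_rot: [180.0, 0.0, -177.2]
ft_force: [0.1, -0.3, -2.5]
grip_width: 0.286
grip_force: 25.0
```

```bash
python3 plug.py
```

```text
t 13.28 pos [ 0.4559 -0.0496  0.1166] rot [ 1.7999e+02  1.0000e-02 -1.7718e+02] f [ 0.09 -0.3  -2.5 ] gw 24.9 gf 25.0
shift mm [ 0.   0.4 -0.9] turn [0.0001 0.0001 0.0004]
t 13.32 pos [ 0.4558 -0.0496  0.1165] rot [ 179.99    0.   -177.18] f [ 0.11 -0.35 -2.65] gw 25.3 gf 25.0
shift mm [ 0.   0.4 -1. ] turn [0.0001 0.0001 0.0003]
rimfit 52 [ 0.45609004 -0.04918184] 0.027391680527702467 ((0.455951064825058, -0.04925272986292839), 0.027804313227534294)
```

Call:
arm_command(commands="15 0 0 1 0 0 0; 15 0 0 2 0 0 0; 15 0 0 3 0 0 0; 15 0 0 4 0 0 0; 15 0 0 5 0 0 0; 15 0 0 6 0 0 0; 15 0 0 7 0 0 0; 15 0 0 7 0 0 0")

```text
time_s: 14.32
tool_pos: [0.4558, -0.0496, 0.1094]
ee_rot: [180.0, -0.0, -177.2]
ft_force: [0.5, 0.4, -3.4]
grip_width: 0.29
grip_force: 25.0
```

Call:
arm_command(commands="15 0 0 2 0 0 0; 15 0 0 4 0 0 0; 15 0 0 6 0 0 0; 15 0 0 8 0 0 0; 15 0 0 10 0 0 0; 15 0 0 12 0 0 0; 15 0 0 13 0 0 0; 15 0 0 14 0 0 0; 15 0 0 15 0 0 0; 15 0 0 15 0 0 0")

```text
time_s: 15.58
tool_pos: [0.4558, -0.0496, 0.0945]
ee_rot: [180.0, -0.0, -177.2]
ft_force: [0.5, -0.4, -2.2]
grip_width: 0.295
grip_force: 25.0
```

Call:
arm_command(commands="15 0 0 0.5 0 0 0; 15 0 0 1 0 0 0; 15 0 0 1.5 0 0 0; 15 0 0 2 0 0 0; 15 0 0 2.5 0 0 0; 15 0 0 3 0 0 0; 15 0 0 3 0 0 0")

```text
time_s: 16.45
tool_pos: [0.4559, -0.0496, 0.0917]
ee_rot: [180.0, 0.0, -177.2]
ft_force: [-0.4, -0.8, -0.1]
grip_width: 0.289
grip_force: 25.0
```

The wrist force rose by about 2.4 N at the collar's height, so the plug is seated. I'll release it and retreat straight up.

Call:
arm_command(commands="28 0 0 3 0 0 0; 40 0 0 3 0 0 0; 50 0 0 3 0 0 0; 50 0 0 3 0 0 0; 50 0 0 3 0 0 0; 50 0 0 -10 0 0 0; 50 0 0 -30 0 0 0; 50 0 0 -60 0 0 0; 50 0 0 -100 0 0 0; 50 0 0 -140 0 0 0; 50 -30 0 -160 0 0 0; 50 -30 0 -160 0 0 0")

```text
time_s: 17.95
tool_pos: [0.4883, -0.048, 0.2542]
ee_rot: [-180.0, 0.3, -177.2]
ft_force: [-0.3, -0.4, -0.4]
grip_width: 0.573
grip_force: 0.0
```

```bash
python3 - <<'E'
from h import *
to(.4558,-.0492,.1175)
k=K("wrist"); im,d=snapshot("wrist"); C=cloud(d,k); P=C.reshape(-1,3)
for nm,z in[("flange",.085),("knob",.12)]:
    q=P[(np.hypot(P[:,0]-.456,P[:,1]+.049)<.04)&(abs(P[:,2]-z)<.006)]; print(nm,len(q),np.median(q,0).round(4) if len(q) else "",cv2.minEnclosingCircle(q[:,:2].astype(np.float32)) if len(q) else "")
cv2.imwrite("pics/w5.png",im[:,:,::-1])
E
```

```text
t 17.95 pos [ 0.4883 -0.048   0.2542] rot [-179.99    0.33 -177.16] f [-0.34 -0.39 -0.43] gw 49.8 gf 0.0
shift mm [ 33.3   0.4 136.5] turn [-0.0002  0.0057  0.0008]
flange 1661 [ 0.4516 -0.0494  0.0837] ((0.4566250741481781, -0.04886014759540558), 0.028042733669281006)
knob 605 [ 0.4561 -0.0488  0.1185] ((0.45656323432922363, -0.04880000650882721), 0.012897638604044914)
```

View pics/w5.png

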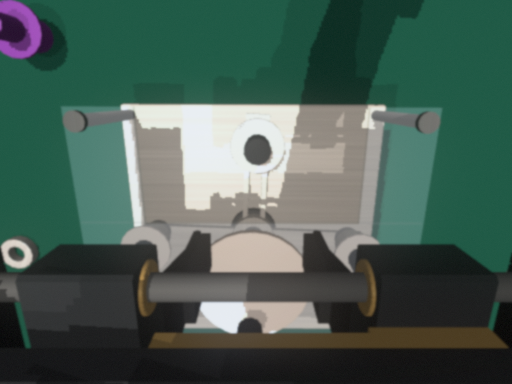

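The picture shows the plug at (257,148) hanging on the hook in the middle of the gap. It is upright, and its flange is at 84 mm, as expected for fully down. I'm handing in.

```bash
python3 -c "
from h import *
print(ticket.close_job())"
```

```text
the job is handed in; nothing more can be done
None
```

I cranked the empty hook to the middle of the gap, hung the loose plug on it without forcing, and handed the job in at about 18 s; the last wrist picture shows the plug upright and fully down, but the hand-in returned no verdict.

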